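Set the rebound three clicks out

TASK

Set the rebound on the damper with the red dial: turn the red dial clockwise (seen from above) until it is fully closed against its end stop, then back it out counter-clockwise by exactly three clicks and let go. Leave the blue dial as it is set, and leave the spray can standing where it is.

Things in the scene. Friction and masses are not known exactly. Their poses are not given: they have to be found in the camera images.
- red_dial (a joint): Angle (rad) of the red dial on an upright damper. 0 = fully closed at the end stop (clockwise from above); grows counter-clockwise to 2.513. Clicks every 24 deg (0.419) from 0; three clicks out = 1.257; released between clicks it snaps to the nearer. Takes under 0.1 N m. Cap marks: broad yellow at the stop, a black one per click; the dial's white line points at them. Starts 1 or 2 clicks out.
- red_grip (a point): Centre of the red dial's grip bar, on the dial's axis, 218.5 mm above the table. Frame turns with the dial: z up, x along the bar to its white-line end. Bar 36 mm long, 12 wide, 26 tall (13 mm above and below this point); below it a disc 40 mm across, then a cap 64 mm across, top 18.5 mm under this point. Damper and blue vise are fixed; vise within 120 mm of the axis, 126 mm high.
- blue_mark (a point): Outer end of the white line on top of the blue dial's bar, 16 mm from that dial's vertical axis, 231.5 mm above the table; x points along the bar away from the axis, z up. The blue dial is like the red one in form and size, on a second such damper and vise; it is not to be turned.
- can: Spray can, white and silver with a red band and a black nozzle, 52 mm in diameter, 150 mm tall, standing loose on the table between the two vises; origin at the centre of its underside, z up its axis.
Things that resemble listed ones, but are neither listed nor needed, are in the scene too. Leave any pink or purple look-alike of the can alone. What is shaped like the part that bears red_dial but purple is not meant.

How it is judged:
On the way:
1. the red dial is turned fully closed, against its end stop (value of joint red_dial below 0.12 rad), for 0.1 s.
At the end, for the whole second after the job is handed in: The red dial rests three clicks out from its closed stop (1.257 rad, within 0.18 rad, about 10 degrees), the blue dial is still at its click (its mark within 5 mm of where it was) and the spray can stands upright (within 0.2 rad) within 30 mm of where it was (value of joint red_dial between 1.0767 and 1.4367 rad and velocity of joint red_dial between -0.1 and 0.1 rad/s and distance of blue_mark from where it was at the start of the episode below 0.005 m and angle between can's own z axis and vertical below 0.2 rad and distance of can from where it was at the start of the episode below 0.03 m); the robot touches nothing.
It fails at once if the blue dial is turned by a click (distance of blue_mark from where it was at the start of the episode above 0.005 m).
It fails at once if the spray can is knocked over (angle between can's own z axis and vertical above 0.5 rad).
It also fails if it takes over 35 s, if anything falls off the work surface, if the arm or the gripper's body presses on something with over 40 N, if the wrist force passes 120 N, or if a joint passes its speed limit or range.

ROBOT

A 6-joint arm with a two-finger parallel gripper is mounted at the origin on the work surface. World frame = base frame: x ahead of the robot, y to its left, z up, the work surface at z = 0. Lengths are in m, angles in rad, forces in N, time in s.
With the tool pointing down it reaches from about 0.25 to 0.725 m from the base axis. Payload 4 kg.
Tool frame: the origin (TCP) lies midway between the tips of the shut fingers; the grasp point (between the pads) lies 19 mm behind it; z points along the fingers, y is the direction in which the jaws open and shut (so a half turn about z gives the same grasp; the last joint's range is limited). The gripper opens to 85 mm and grips with 20 to 120 N. Pads are 22 mm wide; open, the fingers measure 114 mm over their backs; the gripper's body (76 mm by 85 mm) begins 54 mm behind the grasp point. The pads swing forward as they close: fully open they stand 13 mm farther back than shut.
Start: joints at [-1.299, 0.241, 0.005, 1.335, 0, 1.571], TCP at [0.134, -0.482, 0.231] pointing down, gripper open.
Joint ranges: [-2.72, 2.72], [-1.05, 1.87], [-1.09, 1.28], [-1.99, 2.15], [-1.42, 1.44], [-3.14, 3.14]. Speed limits (rad/s): [2.79, 2.79, 3.14, 3.14, 3.14, 3.14].

INTERFACE

Orientations are given as a unit quaternion [x, y, z, w].
In Python, from workcell import get_obs, camera, camera_model, job_done, masks_of gives the robot as it stands.
- The arm moves only by the tool jog_arm, never from a script. Its argument "deltas" is a list that holds one entry, the list of rows, each a list of 7 numbers: the shift along the tool's x, y, z in mm, then the turn, a rotation vector about the tool's x, y, z in degrees, then the finger opening in mm, from 0 to 85.4. A call has 1 to 5 rows; each row shifts and turns the pose as measured when the row begins, along the tool's axes as they then stand; what a row does not reach is not made up. A row lasts 1/10 s, in which the tool goes at most 50 mm and 8.59 degrees, less where a joint would pass 70% of its speed; a pose out of reach is approached as far as the arm can. A call with a gripper value outside its range is refused whole. The fingers move at their own pace and stop on an object; the grip force is fixed at half the most. Time passes only in rows, so rows that do not move let the fingers close. It gives the time, the measured TCP pose, the force and the opening at its end, in the units of the state.
- get_obs(): the state, without advancing time (a new reading comes with each control period).
- camera(name): name is "scene" or "top" or "wrist"; returns the picture (420x560x3 uint8, red, green, blue); there is no depth.
- camera_model(name): a dict with "fovy" (degrees; the focal length in pixels is half the picture's height over the tangent of half this angle, whatever the lens; pixels are square), "cx", "cy" (the principal point, pixels), "pose" (4x4, takes a point from camera to world coordinates); the wrist camera has in their place "T_tool_cam" (4x4, takes a point from camera to tool coordinates, whose origin is the TCP and whose axes are the flange's). Camera axes: x right, y down, z forward; pixel columns grow to the right and rows downward; lengths in m; the calibration is good to about 2 mm. A picture is of the moment at which its call begins: read the wrist's pose just before it. camera_model takes no time and is no camera call.
- job_done(): hands the job in, once; it reports no verdict.
Trained networks look in the newest picture that a camera, given by its name, has taken for a name from the list of things; names that differ only in an ending like _2 or _b are one class to them, and where a whole thing is asked for, a point or a joint stands for the part that bears it (a point fixed in the world has none). Each returns a list of dicts, best first, with "conf" (0 to 1); they miss things now and then, are a little off and sometimes report something else, mostly with a low value. They report only what shows in the picture. A call takes as long as a camera call. They do not tell look-alikes from the thing itself.
- masks_of(target, camera): "pixels" (420x560 bool, what is visible of it) and "at" ([column, row] in pixels, amid what is visible of it).
The state is a dict: "clock": time; "joint_pos": joint angles; "joint_vel": joint speeds; "tau": joint torques, N m; "eef_pos": TCP position; "tool_rot": TCP orientation; "ft_force": force on the tool from outside, world axes, zero at the start; "ft_torque": the same for the moment, N m; "grip_width": finger opening in m.
Only numpy, scipy, OpenCV 4.12 (cv2) and the standard library are available. Lean on these libraries where they do the work, as an engineer would, in place of code of your own. Each camera call takes 0.05 s, during which the arm holds its last target. There are 200 camera calls.

## Working session

There is one attempt and no reset: what is moved stays moved. The work goes in short steps, Python scripts to look and compute and a tool call to move; the robot and the scene stay as the last step left them, time stands still between calls to the robot, and variables do not carry over. Pictures are saved under pics/ and viewed, about 8 in all and at most 12, crops included, and the job is handed in when it is done.

Besides the shell and the picture viewer there is one more tool, called after "Emit:" by a JSON object that holds its "name" and its "arguments", one argument or row to a line. jog_arm: Moves the arm, as the interface text tells. Its arguments: {"type":"object","properties":{"deltas":{"type":"array"}},"required":["deltas"]}

```bash
mkdir -p pics; cat > h.py <<'E'
import numpy as np,cv2
from workcell import *
from scipy.spatial.transform import Rotation as R
def K(m): 
    f=210/np.tan(np.radians(m["fovy"])/2); return f,m["cx"],m["cy"]
def pose(name,o=None):
    m=camera_model(name)
    if "pose" in m: return m,np.array(m["pose"])
    T=np.eye(4);T[:3,:3]=R.from_quat(o["tool_rot"]).as_matrix();T[:3,3]=o["eef_pos"]
    return m,T@np.array(m["T_tool_cam"])
def onz(name,uv,z,o=None):
    m,P=pose(name,o);f,cx,cy=K(m)
    d=P[:3,:3]@np.array([(uv[0]-cx)/f,(uv[1]-cy)/f,1]);return P[:3,3]+d*(z-P[2,3])/d[2]
def save(n,im): cv2.imwrite("pics/"+n,im[:,:,::-1])
E
python3 - <<'E'
from h import *
o=get_obs();print(o)
for c in ["top","scene"]:
    im=camera(c);save(c+"1.png",im);print(camera_model(c))
    for t,z in [("red_dial",.21),("red_grip",.2185),("blue_mark",.2315),("can",.15)]:
        for r in masks_of(t,c): print(c,t,round(r["conf"],2),r["at"],r["pixels"].sum(),onz(c,r["at"],z).round(3), im[r["pixels"]].mean(0).round())
E
```

```text
{'clock': 0.0, 'joint_pos': array([-1.29899706e+00,  2.41445516e-01,  3.73094541e-03,  1.33517054e+00,
        2.49049812e-06,  1.57077793e+00]), 'joint_vel': array([ 0.00212878, -0.00124023, -0.00018318,  0.0011914 ,  0.00015451,
       -0.00036329]), 'tau': array([ 3.89609140e-04, -3.72319543e+01,  2.52406704e+01,  1.69164408e-02,
       -1.69884247e-04,  3.88213834e-06]), 'eef_pos': array([ 0.13406748, -0.48104961,  0.23039925]), 'tool_rot': array([ 9.90778062e-01,  1.35490744e-01, -1.40252865e-04, -1.03493360e-03]), 'ft_force': array([1.26476041, 0.2723684 , 0.68304265]), 'ft_torque': array([ 0.02505482,  0.06687522, -0.00833317]), 'grip_width': 0.08559352162146973}
{'fovy': 44.08000158917642, 'cx': 289.97819103638784, 'cy': 213.3463574749073, 'pose': array([[ 0.02009543, -0.99766855,  0.06521995,  0.39207744],
       [-0.99976022, -0.01948428,  0.0099932 , -0.07696645],
       [-0.00869914, -0.06540513, -0.99782087,  1.26147574],
       [ 0.        ,  0.        ,  0.        ,  1.        ]])}
top red_dial 0.84 [348.6, 198.9] 312 [ 0.493 -0.185  0.21 ] [111.  56.  55.]
top red_dia
[... 983 characters left out ...]
59134753,  0.68184977],
       [ 0.        ,  0.        ,  0.        ,  1.        ]])}
scene red_dial 0.77 [219.9, 192.9] 265 [ 0.491 -0.185  0.21 ] [112.  50.  48.]
scene red_dial 0.76 [118.3, 203.3] 264 [ 0.549 -0.379  0.21 ] [133.  55.  52.]
scene red_dial 0.7 [186.7, 145.6] 145 [ 0.293 -0.307  0.21 ] [140.  68.  66.]
scene red_grip 0.56 [119.5, 201.2] 258 [ 0.553 -0.374  0.218] [133.  54.  51.]
scene red_grip 0.51 [215.0, 195.4] 273 [ 0.513 -0.19   0.218] [112.  50.  50.]
scene blue_mark 0.71 [395.7, 224.7] 420 [0.588 0.158 0.231] [ 42.  82. 149.]
scene can 0.92 [294.7, 276.6] 1403 [ 0.657 -0.019  0.15 ] [81. 36. 95.]
scene can 0.89 [320.8, 211.9] 741 [0.455 0.031 0.15 ] [139.  76.  98.]
```

View pics/top1.png

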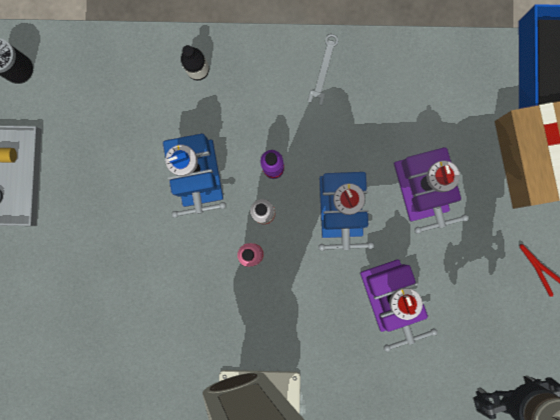

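View pics/scene1.png

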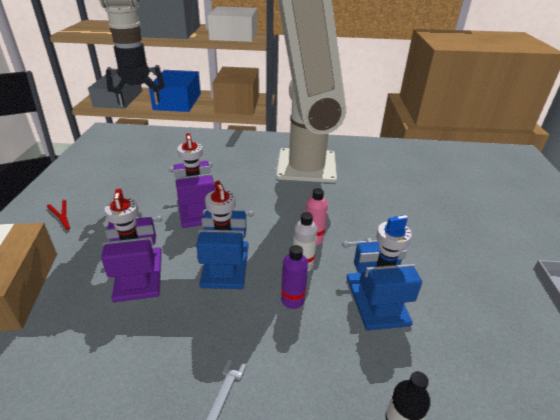

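Red dial in the blue vise is at about top (348,198), scene (220,193), giving world (0.493, -0.184). The two at the purple vises are look-alikes; the white can is at top (262,211). I'll rise, then go over the dial.

Emit:
{"name": "jog_arm", "arguments": {
  "deltas": [
    [[0,0,-50,0,0,0,85],[0,0,-50,0,0,0,85],[0,0,-50,0,0,0,85],[40,-18,-20,0,0,0,85],[45,-20,0,0,0,0,85]]
  ]
}}

```text
clock: 1.0
eef_pos: [0.2031, -0.4201, 0.4014]
tool_rot: [0.991, 0.13, -0.001, -0.008]
ft_force: [1.2, -0.8, -1.3]
grip_width: 0.0853
```

Emit:
{"name": "jog_arm", "arguments": {
  "deltas": [
    [[45,-20,0,0,0,0,85],[45,-20,0,0,0,0,85],[45,-20,0,0,0,0,85],[45,-20,0,0,0,0,85],[45,-20,0,0,0,0,85]]
  ]
}}

```text
clock: 1.5
eef_pos: [0.3986, -0.2624, 0.4061]
tool_rot: [0.992, 0.128, 0.001, -0.004]
ft_force: [0.6, -0.7, 0.6]
grip_width: 0.0852
```

```bash
python3 - <<'E'
from h import *
o=get_obs();print(o["joint_pos"].round(2));M=R.from_quat(o["tool_rot"]).as_matrix();print(M.round(3))
d=np.array([.493,-.184,.38])-o["eef_pos"];print((M.T@d*1000).round());print(np.round(camera_model("wrist")["T_tool_cam"],3),camera_model("wrist")["fovy"])
E
```

```text
[-0.59  0.2   0.4   1.78  0.01  2.3 ]
[[ 0.967  0.253  0.002]
 [ 0.253 -0.967  0.009]
 [ 0.004 -0.008 -1.   ]]
[111. -52.  27.]
[[ 0.001 -0.96  -0.28   0.072]
 [ 1.     0.001  0.001  0.001]
 [-0.001 -0.28   0.96  -0.143]
 [ 0.     0.     0.     1.   ]] 69.85357085803557
```

Emit:
{"name": "jog_arm", "arguments": {
  "deltas": [
    [[45,-21,0,0,0,0,85],[45,-21,5,0,0,0,85],[21,-10,10,0,0,0,85],[0,0,0,0,0,0,85],[0,0,0,0,0,0,85]]
  ]
}}

```text
clock: 2.0
eef_pos: [0.4978, -0.1772, 0.3909]
tool_rot: [0.991, 0.133, 0.002, -0.004]
ft_force: [-0.2, 0.8, 0.9]
grip_width: 0.0849
```

```bash
python3 - <<'E'
from h import *
o=get_obs();print(o["eef_pos"],o["joint_pos"].round(2))
im=camera("wrist");
for t in ["red_dial","red_grip"]:
  for r in masks_of(t,"wrist"): print(t,r["conf"],r["at"],r["pixels"].sum(),onz("wrist",r["at"],.2185,o).round(4))
m,P=pose("wrist",o);f,cx,cy=K(m)
p=P[:3,:3].T@(np.array([.493,-.184,.2185])-P[:3,3]);u=int(cx+f*p[0]/p[2]);v=int(cy+f*p[1]/p[2]);print(u,v)
x0,y0=max(u-80,0),max(v-70,0)
c=im[y0:y0+140,x0:x0+160];print(x0,y0,c.shape)
save("w1.png",cv2.resize(c,None,fx=4,fy=4,interpolation=cv2.INTER_CUBIC));save("w1f.png",im)
E
```

```text
[ 0.49775534 -0.17722998  0.39086517] [-0.35  0.3   0.5   1.77  0.01  2.53]
red_dial 0.87 [287.6, 195.8] 1006 [ 0.4999 -0.1893  0.2185]
red_dial 0.76 [467.7, 199.6] 1275 [ 0.5474 -0.3772  0.2185]
red_grip 0.88 [286.3, 200.5] 1041 [ 0.4945 -0.1894  0.2185]
red_grip 0.69 [467.3, 198.2] 1286 [ 0.5487 -0.3761  0.2185]
281 200
201 130 (140, 160, 3)
```

View pics/w1.png

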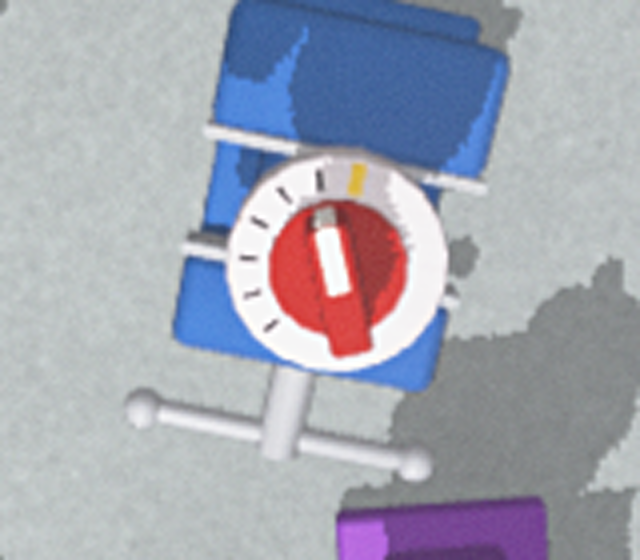

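The crop shows the blue-vise dial, centred near crop (337,260). Its white line points at the first black mark (320,180), and the yellow stop mark is at (357,180), so it starts 1 click out.

```bash
python3 - <<'E'
from h import *
o=get_obs();q=lambda p:(201+p[0]/4,130+p[1]/4)
g=lambda p,z:onz("wrist",q(p),z,o)
c=g((337,260),.2);ye=g((357,180),.2);b1=g((320,180),.2)
w0=g((329,230),.2315);w1=g((338,295),.2315);e=g((350,340),.2315)
an=lambda v:np.degrees(np.arctan2(v[1],v[0]))
print("cap",c,"yellow",an(ye-c),"b1",an(b1-c),"line",an(w0-w1),an(w0-e),"mid",(w0+e)/2)
M=R.from_quat(o["tool_rot"]).as_matrix();print("yaw",an(M[:,0]),"tcp",o["eef_pos"])
print((M.T@(c-o["eef_pos"])*1000).round(1))
E
```

```text
cap [ 0.49546714 -0.18947516  0.2       ] yellow 1.8739503081117208 b1 27.336321683631223 line 23.271091222521246 26.147267725689204 mid [ 0.49569312 -0.18941218  0.2315    ]
yaw 15.106298702479778 tcp [ 0.49699341 -0.17844504  0.39138186]
[ -5.4  11.7 191.3]
```

Emit:
{"name": "jog_arm", "arguments": {
  "deltas": [
    [[-5,12,20,0,0,-6,50],[0,0,40,0,0,-5,50],[0,0,45,0,0,0,50],[0,0,15,0,0,0,50],[0,0,0,0,0,0,50]]
  ]
}}

```text
clock: 2.65
eef_pos: [0.4927, -0.1975, 0.2726]
tool_rot: [0.975, 0.224, 0.007, -0.0]
ft_force: [-0.5, -0.1, 0.3]
grip_width: 0.05
```

```bash
cat >> h.py <<'E'
def st(t=(.4955,-.1895,.210)):
    o=get_obs();M=R.from_quat(o["tool_rot"]).as_matrix()
    print(round(o["clock"],2),"tcp",o["eef_pos"].round(4),"yaw",np.degrees(np.arctan2(M[1,0],M[0,0])).round(1),"tilt",M[2,:2].round(3),"to go",(M.T@(np.array(t)-o["eef_pos"])*1000).round(1),"q6",o["joint_pos"][5].round(2),"F",o["ft_force"].round(1),"Tz",o["ft_torque"].round(3),"w",round(o["grip_width"],4));return o
E
python3 - <<'E'
from h import *
o=st();im=camera("wrist")
m,P=pose("wrist",o);f,cx,cy=K(m)
p=P[:3,:3].T@(np.array([.4955,-.1895,.2])-P[:3,3]);u=int(cx+f*p[0]/p[2]);v=int(cy+f*p[1]/p[2]);print(u,v)
x0,y0=max(u-100,0),max(v-90,0);print(x0,y0)
save("w2.png",cv2.resize(im[y0:y0+180,x0:x0+200],None,fx=3,fy=3))
E
```

```text
2.65 tcp [ 0.4927 -0.1975  0.2726] yaw 25.9 tilt [0.013 0.002] to go [ 5.2 -6.1 62.7] q6 2.3 F [-0.5 -0.1  0.3] Tz [ 0.06   0.034 -0.034] w 0.05
266 216
166 126
```

View pics/w2.png

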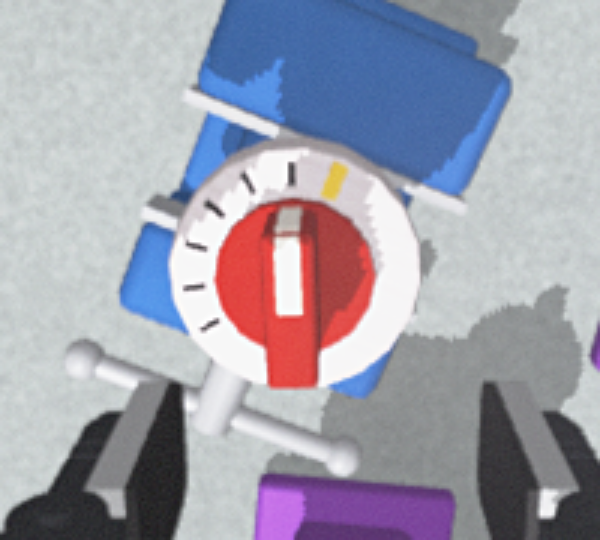

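Bar is aligned with the tool (vertical at crop column 293), the line still on the first mark; the fingers' midline is about 334, so a small sideways correction is due.

Emit:
{"name": "jog_arm", "arguments": {
  "deltas": [
    [[5,-7,0,0,-0.7,0,50],[0,0,20,0,0,0,50],[0,0,0,0,0,0,50]]
  ]
}}

```text
clock: 3.0
eef_pos: [0.4964, -0.1906, 0.259]
tool_rot: [0.975, 0.222, 0.004, 0.004]
ft_force: [-0.1, 0.6, -0.2]
grip_width: 0.0499
```

```bash
python3 - <<'E'
from h import *
o=st()
im=camera("wrist");save("w3.png",im[130:420,90:470])
E
```

```text
3.0 tcp [ 0.4964 -0.1906  0.259 ] yaw 25.7 tilt [0.007 0.01 ] to go [-0.7 -1.8 49. ] q6 2.33 F [-0.1  0.6 -0.2] Tz [0.008 0.03  0.001] w 0.0499
```

View pics/w3.png

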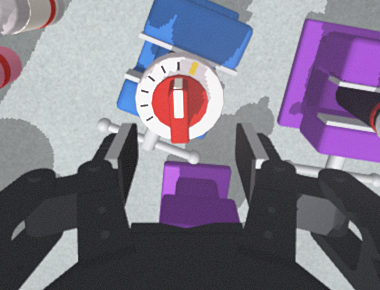

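Fingers' tips sit at columns 137 and 237 (midline 187) and the bar at 179: about 2 mm more along -y, then down.

Emit:
{"name": "jog_arm", "arguments": {
  "deltas": [
    [[0,-2,20,0,0,0,50],[0,0,20,0,0,0,50],[0,0,7,0,0,0,50],[0,0,0,0,0,0,50]]
  ]
}}

```text
clock: 3.45
eef_pos: [0.5023, -0.1902, 0.2218]
tool_rot: [0.975, 0.223, 0.012, 0.009]
ft_force: [-0.9, 0.5, 0.4]
grip_width: 0.05
```

```bash
python3 - <<'E'
from h import *
st()
E
```

```text
3.45 tcp [ 0.5023 -0.1902  0.2218] yaw 25.8 tilt [0.02  0.023] to go [-6.1 -3.9 11.6] q6 2.33 F [-0.9  0.5  0.4] Tz [ 0.001  0.038 -0.01 ] w 0.05
```

Emit:
{"name": "jog_arm", "arguments": {
  "deltas": [
    [[-6,-4,0,1.3,-1.1,0,50],[0,0,0,0,0,0,50]]
  ]
}}

```text
clock: 3.65
eef_pos: [0.4965, -0.1895, 0.2248]
tool_rot: [0.975, 0.223, 0.002, 0.001]
ft_force: [-0.3, -0.9, 0.5]
grip_width: 0.0496
```

```bash
python3 - <<'E'
from h import *
st()
E
```

```text
3.65 tcp [ 0.4965 -0.1895  0.2248] yaw 25.8 tilt [0.003 0.003] to go [-0.9 -0.4 14.8] q6 2.33 F [-0.3 -0.9  0.5] Tz [-0.007 -0.047 -0.016] w 0.0496
```

Emit:
{"name": "jog_arm", "arguments": {
  "deltas": [
    [[-1,-1,13,0,0,0,50],[0,0,0,0,0,0,50]]
  ]
}}

```text
clock: 3.85
eef_pos: [0.4973, -0.1896, 0.2145]
tool_rot: [0.975, 0.223, 0.004, 0.003]
ft_force: [0.2, 0.4, -0.2]
grip_width: 0.0495
```

```bash
python3 - <<'E'
from h import *
st()
E
```

```text
3.85 tcp [ 0.4973 -0.1896  0.2145] yaw 25.8 tilt [0.007 0.007] to go [-1.6 -0.9  4.5] q6 2.33 F [ 0.2  0.4 -0.2] Tz [ 0.038 -0.032  0.028] w 0.0495
```

Emit:
{"name": "jog_arm", "arguments": {
  "deltas": [
    [[-2,-1,3,0.4,-0.4,0,30],[0,0,0,0,0,0,16],[0,0,0,0,0,0,8],[0,0,0,0,0,0,8],[0,0,0,0,0,0,8]]
  ]
}}

```text
clock: 4.35
eef_pos: [0.4947, -0.1865, 0.214]
tool_rot: [0.975, 0.224, 0.001, -0.003]
ft_force: [-0.6, 0.4, -2.7]
grip_width: 0.0107
```

```bash
python3 - <<'E'
from h import *
st()
E
```

```text
4.35 tcp [ 0.4947 -0.1865  0.214 ] yaw 25.9 tilt [ 0.003 -0.005] to go [-0.6  3.1  4. ] q6 2.33 F [-0.6  0.4 -2.7] Tz [-0.177 -0.062  0.006] w 0.0107
```

Emit:
{"name": "jog_arm", "arguments": {
  "deltas": [
    [[0,0,0,0,0,6,8],[0,0,0,0,0,6,8],[0,0,0,0,0,6,8]]
  ]
}}

```text
clock: 4.65
eef_pos: [0.4948, -0.1868, 0.2141]
tool_rot: [0.998, 0.063, 0.0, -0.003]
ft_force: [-0.8, 0.9, -1.8]
grip_width: 0.0103
```

```bash
python3 - <<'E'
from h import *
st()
E
```

```text
4.65 tcp [ 0.4948 -0.1868  0.2141] yaw 7.2 tilt [ 0.001 -0.005] to go [0.4 2.8 4. ] q6 2.65 F [-0.8  0.9 -1.8] Tz [0.022 0.016 0.001] w 0.0103
```

Emit:
{"name": "jog_arm", "arguments": {
  "deltas": [
    [[0,0,0,0,0,5,8],[0,0,0,0,0,4,8],[0,0,0,0,0,3,8],[0,0,0,0,0,0,8]]
  ]
}}

```text
clock: 5.05
eef_pos: [0.4948, -0.1868, 0.2142]
tool_rot: [0.999, -0.038, -0.001, -0.002]
ft_force: [-0.7, -0.8, -1.5]
grip_width: 0.0102
```

```bash
python3 - <<'E'
from h import *
st()
im=camera("wrist");save("w4.png",cv2.resize(im[130:350,130:430],None,fx=2,fy=2))
E
```

```text
5.05 tcp [ 0.4948 -0.1868  0.2142] yaw -4.3 tilt [-0.002 -0.003] to go [0.9 2.7 4.2] q6 2.85 F [-0.7 -0.8 -1.5] Tz [-0.291  0.155  2.57 ] w 0.0102
```

View pics/w4.png

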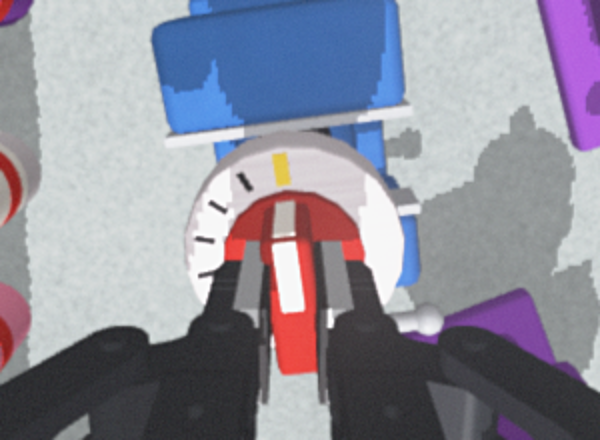

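The line (crop 285,215) points at the yellow mark (281,168) and the wrist moment rose to 2.6 N m, so the dial is against its stop. Backing out now.

Emit:
{"name": "jog_arm", "arguments": {
  "deltas": [
    [[0,0,0,0,0,-8,8],[0,0,0,0,0,-8,8],[0,0,0,0,0,-8,8],[0,0,0,0,0,-8,8],[0,0,0,0,0,-8,8]]
  ]
}}

```text
clock: 5.6
eef_pos: [0.4946, -0.1864, 0.214]
tool_rot: [0.949, 0.314, 0.0, -0.003]
ft_force: [-0.5, 1.3, -2.4]
grip_width: 0.0107
```

Emit:
{"name": "jog_arm", "arguments": {
  "deltas": [
    [[0,0,0,0,0,-8,8],[0,0,0,0,0,-8,8],[0,0,0,0,0,-6,8],[0,0,0,0,0,-6,8],[0,0,0,0,0,0,8]]
  ]
}}

```text
clock: 6.1
eef_pos: [0.4943, -0.1861, 0.2141]
tool_rot: [0.843, 0.538, 0.003, -0.005]
ft_force: [-0.5, 1.3, -2.4]
grip_width: 0.0104
```

```bash
python3 - <<'E'
from h import *
st()
E
```

```text
6.1 tcp [ 0.4943 -0.1861  0.2141] yaw 65.1 tilt [ 0.01  -0.005] to go [-2.6  2.6  4. ] q6 1.64 F [-0.5  1.3 -2.4] Tz [-0.018 -0.041  0.029] w 0.0104
```

Emit:
{"name": "jog_arm", "arguments": {
  "deltas": [
    [[0,0,0,0,0,-6,8],[0,0,0,0,0,-3,8],[0,0,0,0,0,0,8]]
  ]
}}

```text
clock: 6.4
eef_pos: [0.4941, -0.186, 0.2141]
tool_rot: [0.8, 0.6, 0.003, -0.005]
ft_force: [-0.0, 1.0, -2.2]
grip_width: 0.0106
```

```bash
python3 - <<'E'
from h import *
st()
im=camera("wrist");save("w5.png",cv2.resize(im[130:350,130:430],None,fx=2,fy=2))
E
```

```text
6.4 tcp [ 0.4941 -0.186   0.2141] yaw 73.7 tilt [ 0.012 -0.004] to go [-3.   2.3  4. ] q6 1.49 F [-0.   1.  -2.2] Tz [-0.018 -0.04   0.104] w 0.0106
```

View pics/w5.png

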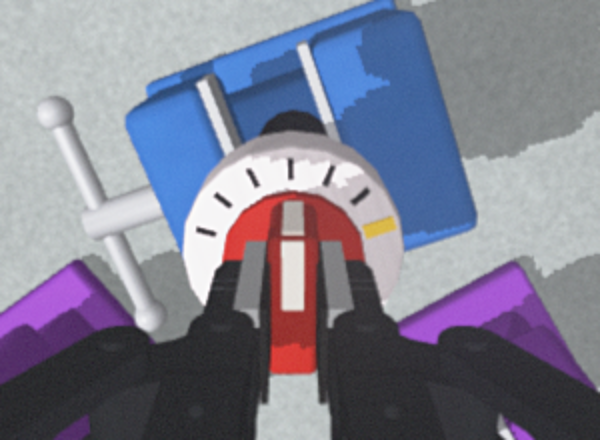

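The line (292,215) points at the third black mark from yellow (291,168). Release and lift.

Emit:
{"name": "jog_arm", "arguments": {
  "deltas": [
    [[0,0,0,0,0,0,40],[0,0,0,0,0,0,40],[0,0,0,0,0,0,40]]
  ]
}}

```text
clock: 6.75
eef_pos: [0.4949, -0.1867, 0.2149]
tool_rot: [0.802, 0.597, 0.004, -0.004]
ft_force: [-0.2, -0.3, 0.1]
grip_width: 0.0399
```

Emit:
{"name": "jog_arm", "arguments": {
  "deltas": [
    [[0,0,-15,0,0,0,40],[0,0,-30,0,0,0,40],[0,0,-40,0,0,0,40],[0,0,-40,0,0,0,40],[0,0,0,0,0,0,40]]
  ]
}}

```text
clock: 7.25
eef_pos: [0.4941, -0.1883, 0.344]
tool_rot: [0.803, 0.595, 0.004, -0.005]
ft_force: [1.2, -0.7, -0.6]
grip_width: 0.0401
```

```bash
python3 - <<'E'
from h import *
o=st()
im=camera("wrist");save("w6.png",cv2.resize(im[80:350,100:460],None,fx=2,fy=2))
im=camera("top")
for t,z in [("blue_mark",.2315),("can",.15)]:
    for r in masks_of(t,"top"): print(t,round(r["conf"],2),r["at"],onz("top",r["at"],z).round(3))
E
```

```text
7.25 tcp [ 0.4941 -0.1883  0.344 ] yaw 73.1 tilt [ 0.011 -0.003] to go [ -2.2   2.2 133.9] q6 1.5 F [ 1.2 -0.7 -0.6] Tz [-0.008 -0.007 -0.022] w 0.0401
blue_mark 0.7 [177.7, 161.3] [0.56  0.161 0.232]
can 0.93 [263.3, 212.3] [ 0.466 -0.008  0.15 ]
can 0.69 [275.0, 163.4] [ 0.572 -0.031  0.15 ]
can 0.66 [246.8, 254.4] [0.375 0.025 0.15 ]
```

View pics/w6.png

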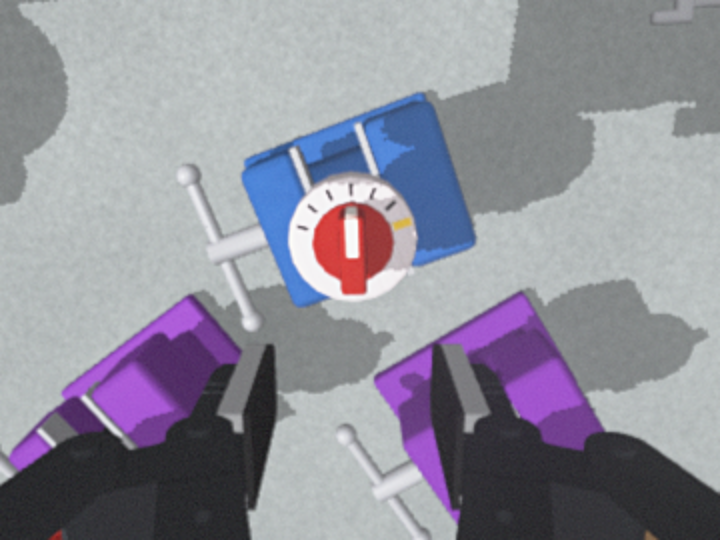

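Released and clear; the line (351,213) stays at the third black mark (351,190), with yellow at (402,224).

```bash
python3 -c "from workcell import *;print(job_done())"
```

```text
the job is handed in; nothing more can be done
None
```

The red dial on the blue-vise damper is set three clicks out, and the job was handed in at about 7.3 s on the robot's clock; it gave no verdict.

- **Closing:** the dial started 1 click out. I gripped its bar and turned it clockwise until the white line met the yellow mark. The wrist moment rose to about 2.6 N m there, so it was against the stop.
- **Backing out:** I turned it counter-clockwise to the third black mark, let go, and lifted clear to a TCP height of 0.344 m. The last wrist picture shows the line still on the third mark with nothing touching the dial.
- **Blue dial and can:** the robot went near neither. In the top view the can came out 3 mm from its first position. The blue dial's position moved about 4 mm between the two readings (2 pixels). I take both as detection scatter and did not view a close-up of the blue dial.
- **Disagreement:** the grip settled about 3 mm to one side of where I had measured the dial's axis, without any notable force.

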